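# Open the balance's draft shield and set the beaker on the pan

### The job

Get the balance ready for weighing in a sample: lift the hinged lid of its draft shield right back until it rests on its stop, and set the small steel beaker gently upright in the middle of the pan; leave the lid open. A sample bottle has been left so close behind the balance that the lid cannot open fully: stand that one elsewhere on the bench, clear of the lid. Do not fling the lid open or let it drop shut, do not tip any bottle, and leave everything else where it is.

Things in the scene. Friction and masses are not known exactly. Their poses are not given: they have to be found in the camera images.
- balance: heavy fixed balance. Origin on the bench under the pan's centre; x to its back, y to its left; its front faces roughly to the robot's right. Base spans x -192 to 78, y -100 to 100 mm; low key panel in front (top 65 mm at most), then, from x -78 on, 70 mm tall. On it the draft shield, a clear box, walls 4 mm, outside x and y -78 to 78 and -85 to 85 mm, top edge 144 mm high
- pan (a point): centre of the top of the balance's round steel pan (110 mm in diameter), 84 mm above the bench, inside the draft shield; its axes are those of the balance
- lid_hinge (a point): middle of the lid's hinge line, which runs along the balance's y at the top back edge of the shield, 146 mm above the bench and 78 mm behind the pan's centre. The lid is a flat clear panel in a dark frame, 170 mm wide, 6 mm thick; its underside lies in the plane of the hinge line
- lid_tab (a point): middle of the lid's free front edge, at its underside: the edge of the blue finger tab, 60 mm wide, 6 mm thick, which juts 24 mm forward of the shield's front wall, with 75 mm or more of free space beneath. 180 mm from the hinge line; moves with the lid
- lid (a joint): lid angle, rad: 0 shut and level, 1.57 upright, 2.1 leaning back on its stop, its top then 91 mm behind the hinge and 300 mm above the bench. Weighs 0.14-0.27 kg and turns easily, slightly damped: let go below 1.57 it falls shut, beyond 1.57 it sinks onto its stop by itself
- beaker: small stainless steel beaker, open top, 60 mm tall, 44 mm in diameter (47 mm at the rim), wall 3 mm, 90 g. Origin at the centre of its underside, z up. It stands on the bench at the robot's left or right
- bottle_dark: dark red 236 mm tall, 0.3-0.65 kg: round body 56 mm wide up to 130 mm, shoulder, straight neck 26 mm wide from 185 to 215 mm, collar and cap 30 mm wide above; yellow label. Origin: centre of underside, z along its axis. Of the three sample bottles, any one stands close behind the balance in the lid's way, the others to the sides. This one has a red cap.
- bottle_green: green 236 mm tall, 0.3-0.65 kg: round body 56 mm wide up to 130 mm, shoulder, straight neck 26 mm wide from 185 to 215 mm, collar and cap 30 mm wide above; yellow label. Origin: centre of underside, z along its axis. Of the three sample bottles, any one stands close behind the balance in the lid's way, the others to the sides. This one has a white cap.
- bottle_amber: amber 236 mm tall, 0.3-0.65 kg: round body 56 mm wide up to 130 mm, shoulder, straight neck 26 mm wide from 185 to 215 mm, collar and cap 30 mm wide above; yellow label. Origin: centre of underside, z along its axis. Of the three sample bottles, any one stands close behind the balance in the lid's way, the others to the sides. This one has a black cap.
- pot: bystander: purple sample pot with yellow label and white lid, 70 mm in diameter, 73 mm tall; origin at the centre of its underside; on the other side of the bench from the beaker
- reagent: bystander: white reagent bottle with red cap, 62 mm in diameter, 132 mm tall; origin at the centre of its underside
- washbottle: bystander: pale wash bottle with blue cap, 62 mm in diameter, 148 mm tall to the cap, bent white nozzle up to 186 mm reaching 65 mm out along its x; origin at the centre of its underside
- calculator: bystander: dark pocket calculator lying flat, 150 (its x) by 80 by 17 mm; origin at the centre of its underside
- carton: bystander: closed grey-blue carton, 150 (its x) by 95 by 55 mm; origin at the centre of its underside
- flask: bystander: corked conical glass flask on the far side of the balance, 82 mm in diameter at the foot, 144 mm tall; origin at the centre of its underside. Besides it only fixed equipment, at most 200 mm tall, stands at the back of the bench, all of it at x beyond 0.74 m; the far left and right (beyond 0.45 m from the centre line) hold fixed things too
There are look-alikes about, which are no part of the job. Leave any blue look-alike of the bottle_green alone.

How it is judged:
By the outcome, as a careful person would: the job done as asked, in the order asked, and still so for the second after the job is handed in, with the robot touching nothing.
It also fails if it takes over 70 s, if anything falls off the work surface, if the arm or the gripper's body presses on something with over 40 N, if the wrist force passes 120 N, or if a joint passes its speed limit or range.

### The arm

A 7-joint arm with a two-finger parallel gripper is mounted at the origin on the work surface. World frame = base frame: x ahead of the robot, y to its left, z up, the work surface at z = 0. Lengths are in mm, angles in rad, forces in N, time in s.
With the tool pointing down it reaches from about 400 to 850 mm from the base axis. Payload 10.4 kg.
Tool frame: the origin (TCP) lies midway between the tips of the shut fingers; the grasp point (between the pads) lies 19 mm behind it (bot.pinch_z is the distance from the TCP to the grasp point, in mm); z points along the fingers, y is the line along which they close (so a half turn about z gives the same grasp; the last joint's range is limited). The gripper opens to 85 mm and grips with 20 to 120 N. Pads are 22 mm wide; open, the fingers measure 114 mm over their backs; the gripper's body (76 mm by 85 mm) begins 54 mm behind the grasp point. The pads swing forward as they close: fully open they stand 13 mm farther back than shut.
Start: joints at [1.257, 0.332, -0.065, 1.46, 0.022, 1.35, -0.088], TCP at [179.22, -598.775, 231.338] pointing down, gripper open.
Joint ranges: [-2.6, 2.6], [-0.5, 2.12], [-1.47, 1.34], [0.16, 2.42], [-1.27, 4.41], [0.06, 2.06], [-2.6, 2.6]. Speed limits (rad/s): [2.22, 2.22, 2.79, 2.79, 3.14, 3.14, 3.14].

### API

Orientations are given as a rotation vector (axis times angle).
In Python, from station import state, eyes, ticket, bot gives the robot as it stands.
- The arm moves only by the tool send_rows, never from a script. Its argument "motion" is a list of rows, each an object with "dp": the shift along the tool's x, y, z as a fraction of full scale, a list of three; "yaw": the turn about the tool's z as a fraction of full scale; "claw": the closure, from -1 (fully open) to 1 (shut). In form: [{"dp": [x, y, z], "yaw": yaw, "claw": claw}, ...]. A call has 1 to 12 rows; each row is the pose to reach, as a shift and turn from the pose commanded when the call began, along the tool's axes at that moment; what a row does not reach only later rows make up. Full scale, the value 1, is 30 cm for a shift and 45 degrees for a turn. A row lasts 1/8 s, in which the tool goes at most 62.5 mm and 10.7 degrees, less where a joint would pass 70% of its speed; a pose out of reach is approached as far as the arm can. A call with a number of a shift or a turn outside -1 to 1 is refused whole. A call with a gripper value outside its range is refused whole. The fingers move at their own pace and stop on an object; "force" is the grip in N (left out, the last holds). Time passes only in rows, so rows that repeat a pose let the fingers close. It gives the time, the measured TCP pose, the force, the opening and the grip force at its end, in the units of the state.
- state(): the state, without advancing time (a new reading comes with each control period).
- eyes.read_camera(name): name is "scene" or "side" or "wrist"; returns the picture (420x560x3 uint8, red, green, blue); there is no depth.
- eyes.calibration(name): a dict with "fx", "fy", "cx", "cy" (pixels), "D" ([k1, k2, p1, p2, k3] as OpenCV has them; the pictures are not rectified), "origin" and "attitude" of the camera in the world. Camera axes: x right, y down, z forward; pixel columns grow to the right and rows downward; lengths in mm; the calibration is good to about 2 mm. A picture is of the moment at which its call begins: read the wrist's pose just before it. calibration takes no time and is no camera call; for the wrist camera it gives the pose at the moment of the call.
- ticket.sign_off(): hands the job in; it is judged then, once.
Trained networks look in the newest picture that a camera, given by its name, has taken for a name from the list of things; names that differ only in an ending like _2 or _b are one class to them, and where a whole thing is asked for, a point or a joint stands for the part that bears it (a point fixed in the world has none). Each returns a list of dicts, best first, with "p" (0 to 1); they miss things now and then, are a little off and sometimes report something else, mostly with a low value. They report only what shows in the picture. A call takes as long as a camera call. They do not tell look-alikes from the thing itself.
- eyes.find_in(camera, name): "box" ([centre column, centre row, width, height] in pixels, round what is visible of it).
- eyes.place_of(camera, name): "point" ([column, row] in pixels: a listed point, or the origin of a listed thing).
The state is a dict: "clock": time; "q": joint angles; "joint_vel": joint speeds; "effort": joint torques, N m; "eef_pos": TCP position; "ee_rot": TCP orientation; "ft_force": force on the tool from outside, world axes, zero at the start; "wrist_torque": the same for the moment, N m; "opening": finger opening in mm; "finger_force": force on a finger pad.
Only numpy, scipy, OpenCV 4.12 (cv2) and the standard library are available. Lean on these libraries where they do the work, as an engineer would, in place of code of your own. Each camera call takes 0.05 s, during which the arm holds its last target. There are 200 camera calls.

## Working session

There is one attempt and no reset: what is moved stays moved. The work goes in short steps, Python scripts to look and compute and a tool call to move; the robot and the scene stay as the last step left them, time stands still between calls to the robot, and variables do not carry over. Pictures are saved under pics/ and viewed, at most 10 in all, crops included, and the job is handed in when it is done.

Besides the shell and the picture viewer there is one more tool, called after "Call:" as name(argument=value, ...) on one line, values as JSON. send_rows: Moves the arm, as the interface text tells. Shift numbers are shares of 30 cm and turn numbers shares of 45 degrees, none past 1 either way. Its arguments: {"type":"object","properties":{"motion":{"type":"array","items":{"type":"object","properties":{"dp":{"type":"array","items":{"type":"number"}},"yaw":{"type":"number"},"claw":{"type":"number"}}}},"force":{"type":"number"}},"required":["motion"]}

```bash
mkdir -p pics; cat > h.py <<'E'
import numpy as np, cv2
from scipy.spatial.transform import Rotation as R
from station import state, eyes, ticket, bot
def cal(n):
    c=eyes.calibration(n); K=np.array([[c["fx"],0,c["cx"]],[0,c["fy"],c["cy"]],[0,0,1.]])
    a=np.array(c["attitude"],float); M=a if a.shape==(3,3) else R.from_rotvec(a).as_matrix()
    return K,np.array(c["D"],float),np.array(c["origin"],float),M
def ray(n,p,c=None):
    K,D,o,M=c or cal(n)
    u=cv2.undistortPoints(np.array([[p]],float),K,D)[0,0]; d=M@np.array([u[0],u[1],1]); return o,d/np.linalg.norm(d)
def tri(rays):
    A=0;b=0
    for o,d in rays:
        P=np.eye(3)-np.outer(d,d); A=A+P; b=b+P@o
    x=np.linalg.solve(A,b); return x,[round(float(np.linalg.norm((np.eye(3)-np.outer(d,d))@(x-o))),1) for o,d in rays]
def onz(r,z): o,d=r; return o+d*(z-o[2])/d[2]
def proj(n,X,c=None):
    K,D,o,M=c or cal(n); return cv2.projectPoints((np.atleast_2d(X)-o)@M,np.zeros(3),np.zeros(3),K,D)[0][:,0]
def save(n,f): im=eyes.read_camera(n); cv2.imwrite(f,im[:,:,::-1]); return im
E
python3 - <<'E'
from h import *
a=save("scene","pics/a.png"); b=save("side","pics/b.png")
for n in("scene","side"):
    c=eyes.calibration(n); print(n,c)
for t in("pan","lid_hinge","lid_tab","balance","beaker","bottle_dark","bottle_green","bottle_amber","pot","reagent","washbottle","calculator","carton","flask"):
    for n in("scene","side"):
        print(t,n,[(np.round(d["point"],1).tolist(),round(d["p"],2)) for d in eyes.place_of(n,t)][:3])
s=state();print(s)
E
```

```text
scene {'fx': 514.4198342980393, 'fy': 514.4198342980393, 'cx': 292.0495538763764, 'cy': 197.81582288100475, 'D': array([-0.17256349,  0.        ,  0.        ,  0.        ,  0.        ]), 'origin': array([1491.79159765, -415.84697396, 1098.71896973]), 'attitude': array([-1.96677636, -1.3699937 ,  0.56778345])}
side {'fx': 469.3921609577183, 'fy': 469.3921609577183, 'cx': 269.07806835568266, 'cy': 213.78178271938216, 'D': array([-0.01104197,  0.        ,  0.        ,  0.        ,  0.        ]), 'origin': array([ 826.81207464, -836.48391623,  813.85735109]), 'attitude': array([-2.19028129, -0.42604732,  0.18144384])}
pan scene []
pan side []
lid_hinge scene [([322.1, 178.1], 0.76), ([424.8, 198.3], 0.61)]
lid_hinge side [([274.9, 191.8], 0.78), ([189.7, 419.0], 0.42)]
lid_tab scene [([264.3, 204.7], 0.76)]
lid_tab side [([261.3, 237.9], 0.98)]
balance scene [([296.3, 224.0], 0.95)]
balance side [([270.9, 258.1], 0.72)]
beaker scene [([182.2, 230.8], 0.77), ([382.3, 191.6], 0.41)]
beaker side [([174.3, 343.3], 0.78), ([270.2, 190.6], 0.38)]
bottle_dark scene [([187.7, 280.7], 0.71)]
bott
[... 795 characters left out ...]
'clock': 1.5, 'q': array([ 1.25737771,  0.33219764, -0.06468869,  1.46010757,  0.0216549 ,
        1.34992692, -0.08853602]), 'joint_vel': array([-0.00025655,  0.00100654,  0.00010771, -0.00030138, -0.00049733,
       -0.00056655, -0.00107546]), 'effort': array([-1.09680702e-04, -6.25220990e+01,  4.90414118e-02, -3.91824961e+01,
        1.65068329e-02,  1.63966430e-03, -2.55080028e-05]), 'eef_pos': array([ 179.2057036 , -598.76799195,  231.33537256]), 'ee_rot': array([ 3.10838172e+00,  4.55150734e-01, -4.98493239e-05]), 'ft_force': array([ 0.0576949 , -0.07081222,  0.78565974]), 'wrist_torque': array([ 0.03906913,  0.00177434, -0.03354389]), 'finger_force': 0.0, 'opening': 85.33526753605871}
```

View pics/a.png

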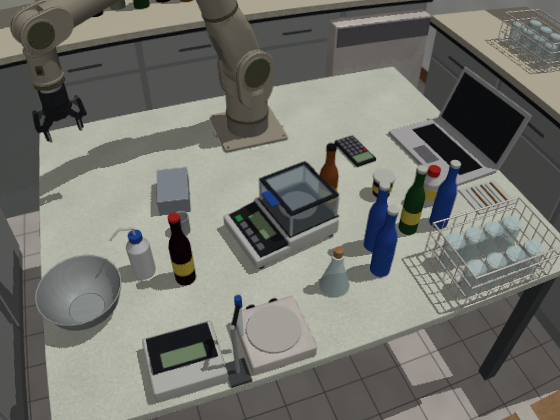

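View pics/b.png

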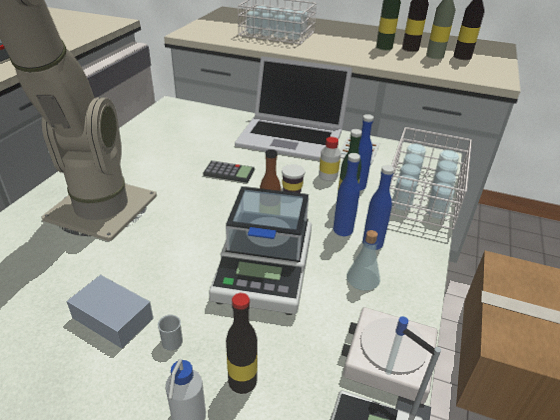

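Both views show the balance in the centre (scene ~(290,215)), its front facing the robot's right. The amber bottle stands behind it (cap at scene (331,148), side (271,154)). The beaker is by the carton at side (171,332), and there are three blue look-alikes.

```bash
python3 - <<'E'
from h import *
cs={n:cal(n) for n in("scene","side")}
P={"hinge":[(322.1,178.1),(274.9,191.8)],"tab":[(264.3,204.7),(261.3,237.9)],"bal":[(296.3,224),(270.9,258.1)],"beaker":[(182.2,230.8),(174.3,343.3)],
"dark":[(187.7,280.7),(242.1,378.5)],"pot":[(381.3,193),(293.1,191.3)],"reagent":[(427.4,199.8),(326.1,175.6)],"wash":[(147.4,269.3),(188.6,414.1)],
"calc":[(355.7,156),(228.9,171.5)],"carton":[(176.4,196.7),(113.8,314.8)],"flask":[(335.3,286.9),(359,276.4)],"green":[(410,224.2),(339.4,228.5)],"b1":[(378,270.8),(374.1,240)],"b2":[(369.8,243.5),(339.4,228.5)],
"ambercap":[(331,149),(271,155)]}
for k,(a,b) in P.items():
    x,e=tri([ray("scene",a,cs["scene"]),ray("side",b,cs["side"])]); print(k,x.round(0),e)
a=cv2.imread("pics/a.png")[120:270,220:420]; b=cv2.imread("pics/b.png")[140:310,190:390]
cv2.imwrite("pics/c.png",np.hstack([cv2.resize(a,(400*1,300)),cv2.resize(b,(400,340))[:300]]))
cv2.imwrite("pics/c.png",np.hstack([cv2.resize(a,None,fx=2,fy=2,interpolation=2),cv2.resize(b[:150],None,fx=2,fy=2,interpolation=2)]))
E
```

```text
hinge [500.  75. 142.] [1.1, 1.1]
tab [ 541. -111.  143.] [4.9, 4.9]
bal [524. -10.   3.] [4.9, 4.9]
beaker [ 434. -332.    1.] [2.2, 2.2]
dark [ 600. -352.  -13.] [4.9, 4.9]
pot [478. 300.  -5.] [2.2, 2.2]
reagent [546. 435. -13.] [0.4, 0.4]
wash [ 535. -454.   -9.] [1.7, 1.7]
calc [256. 320. -12.] [8.8, 8.8]
carton [ 272. -316.   -5.] [1.7, 1.7]
flask [752.  18. -15.] [5.7, 5.7]
green [614. 329. -80.] [42.2, 42.2]
b1 [761. 139.  12.] [5.0, 5.0]
b2 [660. 166.   2.] [1.8, 1.8]
ambercap [475. 107. 223.] [0.9, 0.9]
```

View pics/c.png

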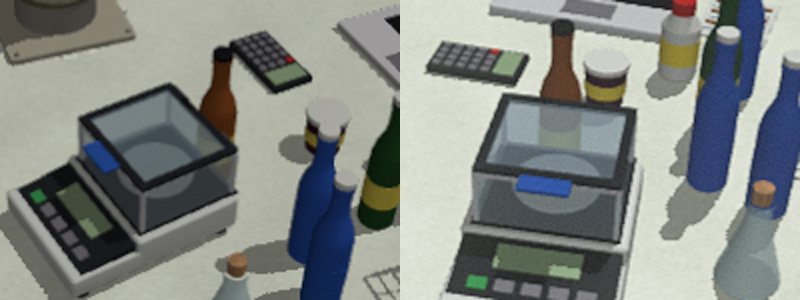

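```bash
python3 - <<'E'
from h import *
from scipy.optimize import least_squares
cs={n:cal(n) for n in("scene","side")}
C=np.array([[-78,85],[-78,-85],[78,85],[78,-85]],float)
sc=np.array([[260,180],[291.5,213.5],[305,162.5],[339,196]]); sd=np.array([[226.5,229],[305,232.5],[242.5,187.5],[308,192.5]])
def w(p,q,z): c,s=np.cos(p[2]),np.sin(p[2]); q=np.atleast_2d(q); return np.c_[p[0]+c*q[:,0]-s*q[:,1],p[1]+s*q[:,0]+c*q[:,1],np.full(len(q),z)]
f=lambda p:np.r_[(proj("scene",w(p,C,p[3]),cs["scene"])-sc).ravel(),(proj("side",w(p,C,p[3]),cs["side"])-sd).ravel()]
r=least_squares(f,[515,-10,1.6,150],loss="soft_l1");print(r.x,np.degrees(r.x[2]),f(r.x).round(1))
for n,q in(("hinge",[78,0]),("tab",[-102,0]),("pan",[0,0])):print(n,w(r.x,[q],0).round(1))
s=state();M=R.from_rotvec(s["ee_rot"]).as_matrix();print(M.round(3));print(bot.pinch_z)
c=eyes.calibration("wrist");print(c["origin"]-s["eef_pos"],(M.T@(c["origin"]-s["eef_pos"])).round(1),(M.T@R.from_rotvec(c["attitude"]).as_matrix()).round(2),c["fx"])
E
```

```text
[518.04777522  -3.57817016   1.78952549 146.88230669] 102.53225782471505 [-1.2  0.2  0.6  3.2 -0.3 -0.9  0.8 -0.9  1.2 -3.8 -2.2  1.4 -0.9 -0.6
  0.9  1.6]
hinge [[501.1  72.6   0. ]]
tab [[ 540.2 -103.1    0. ]]
pan [[518.   -3.6   0. ]]
[[ 0.958  0.287 -0.   ]
 [ 0.287 -0.958 -0.   ]
 [-0.     0.    -1.   ]]
18.700000000000003
[ 69.29933526  21.00792003 142.73470135] [  72.4   -0.2 -142.7] [[-0.   -0.96 -0.29]
 [ 1.   -0.    0.  ]
 [-0.   -0.29  0.96]] 334.071870606543
```

Call:
send_rows(motion=[{"dp": [0.2,-0.1,-0.23],"yaw": -0.24,"claw": -1},{"dp": [0.4,-0.19,-0.23],"yaw": -0.47,"claw": -1},{"dp": [0.6,-0.28,-0.23],"yaw": -0.7,"claw": -1},{"dp": [0.8,-0.38,-0.23],"yaw": -0.93,"claw": -1},{"dp": [0.896,-0.424,-0.23],"yaw": -1,"claw": -1},{"dp": [0.896,-0.424,-0.23],"yaw": -1,"claw": -1},{"dp": [0.896,-0.424,-0.23],"yaw": -1,"claw": -1}])

```text
clock: 2.38
eef_pos: [400.2, -399.9, 300.4]
ee_rot: [2.697, 1.61, -0.001]
ft_force: [-0.3, -1.6, -0.4]
opening: 85.3
finger_force: 0.0
```

Call:
send_rows(motion=[{"dp": [0.2,-0.05,0],"yaw": -0.22,"claw": -1},{"dp": [0.4,-0.1,0],"yaw": -0.45,"claw": -1},{"dp": [0.6,-0.15,0],"yaw": -0.67,"claw": -1},{"dp": [0.8,-0.2,0],"yaw": -0.88,"claw": -1},{"dp": [0.903,-0.221,0],"yaw": -0.907,"claw": -1},{"dp": [0.903,-0.221,0],"yaw": -0.907,"claw": -1},{"dp": [0.903,-0.221,0],"yaw": -0.907,"claw": -1}])

```text
clock: 3.25
eef_pos: [469.9, -132.1, 300.2]
ee_rot: [1.971, 2.446, -0.001]
ft_force: [0.3, -0.1, -0.5]
opening: 85.5
finger_force: 0.0
```

```bash
python3 - <<'E'
from h import *
c=cal("wrist");a=save("wrist","pics/d.png")
s=state();M=R.from_rotvec(s["ee_rot"]).as_matrix();print(M.round(4)[:2],s["q"].round(2))
for t in("lid_hinge","lid_tab","pan","balance","bottle_amber"):
    for d in eyes.place_of("wrist",t)[:2]:
        z={"lid_hinge":146,"lid_tab":146,"pan":84}.get(t,0);print(t,np.round(d["point"],1),round(d["p"],2),onz(ray("wrist",d["point"],c),z).round(1))
p=np.array([518,-3.6]);x=np.array([-.217,.976]);y=np.array([-.976,-.217])
print(proj("wrist",[[475,107,225]],c))
E
```

```text
[[-2.123e-01  9.772e-01 -3.000e-04]
 [ 9.772e-01  2.123e-01 -3.000e-04]] [ 0.77  0.03 -0.6   1.67  0.02  1.44  0.39]
lid_tab [348.7 187.1] 0.64 [ 532.9 -109.3  146. ]
balance [332.1  79.7] 0.76 [515.1  -8.4   0. ]
[[ 397.69969589 -251.16389922]]
```

View pics/d.png

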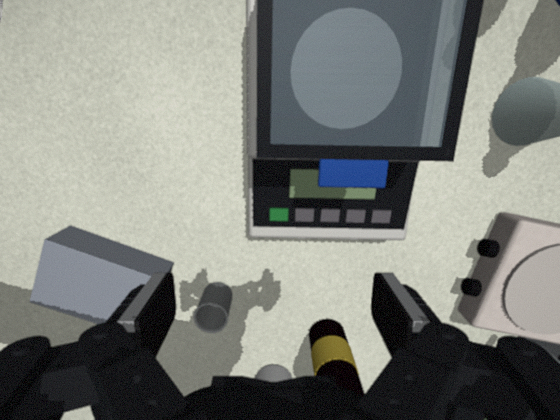

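The wrist view shows the balance with the tab at about (353,175), square to the image; the beaker is at (213,307) and the dark bottle at (335,350). Next I go over the amber bottle.

Call:
send_rows(motion=[{"dp": [0.2,0.06,0],"yaw": 0,"claw": -1},{"dp": [0.4,0.12,0],"yaw": 0,"claw": -1},{"dp": [0.604,0.189,0],"yaw": 0,"claw": -1},{"dp": [0.604,0.189,0],"yaw": 0,"claw": -1},{"dp": [0.604,0.189,0],"yaw": 0,"claw": -1}])

```text
clock: 4.18
eef_pos: [486.8, 58.7, 300.2]
ee_rot: [1.967, 2.45, -0.001]
ft_force: [0.6, -0.3, -0.7]
opening: 85.4
finger_force: 0.0
```

```bash
python3 - <<'E'
from h import *
c=cal("wrist");a=save("wrist","pics/e.png");s=state();print(s["eef_pos"].round(1))
for t in("lid_hinge","bottle_amber","bottle_green","pot"):
    for d in eyes.place_of("wrist",t)[:2]:
        z={"lid_hinge":146}.get(t,0);print(t,np.round(d["point"],1),round(d["p"],2),onz(ray("wrist",d["point"],c),z).round(1))
print(proj("wrist",[[475,107,236],[475,107,130],[475,107,0]],c))
E
```

```text
[486.8  57.8 300.1]
lid_hinge [291.5 189. ] 0.57 [499.5  68.9 146. ]
bottle_amber [273.6 135.9] 0.91 [475.8 101.7   0. ]
bottle_amber [284.6 355.4] 0.41 [ 566.  -226.5    0. ]
bottle_green [489.8 151.6] 0.84 [754.2 141.6   0. ]
bottle_green [435.7 116.9] 0.73 [670.9 168.    0. ]
[[274.6458613  153.77733037]
 [274.17886966 139.78469157]
 [273.90603874 131.60537672]]
```

View pics/e.png

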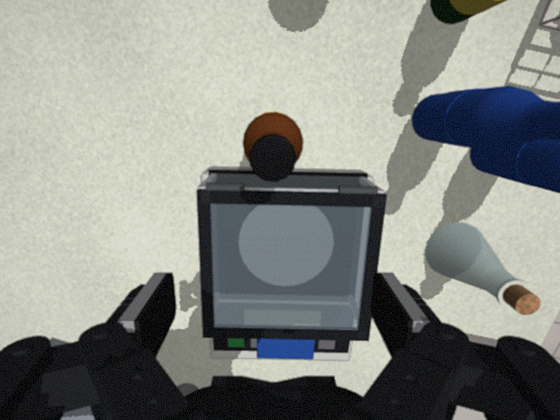

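The amber cap shows centred at (272,157), which puts the bottle at about (474,105), with free bench behind it to the left. I'll grasp it by the neck.

Call:
send_rows(motion=[{"dp": [0.164,-0.008,0],"yaw": 0,"claw": -1},{"dp": [0.164,-0.008,0],"yaw": 0,"claw": -1},{"dp": [0.164,-0.008,0.15],"yaw": 0,"claw": -1},{"dp": [0.164,-0.008,0.3],"yaw": 0,"claw": -1},{"dp": [0.164,-0.008,0.397],"yaw": 0,"claw": -1},{"dp": [0.164,-0.008,0.397],"yaw": 0,"claw": -1},{"dp": [0.164,-0.008,0.397],"yaw": 0,"claw": 1},{"dp": [0.164,-0.008,0.397],"yaw": 0,"claw": 1},{"dp": [0.164,-0.008,0.397],"yaw": 0,"claw": 1},{"dp": [0.164,-0.008,0.397],"yaw": 0,"claw": 1},{"dp": [0.164,-0.008,0.397],"yaw": 0,"claw": 1},{"dp": [0.164,-0.008,0.397],"yaw": 0,"claw": 1}], force=50)

```text
clock: 5.92
eef_pos: [474.5, 107.0, 182.1]
ee_rot: [1.966, 2.449, 0.002]
ft_force: [0.6, -0.3, 5.6]
opening: 26.0
finger_force: 47.7
```

Call:
send_rows(motion=[{"dp": [0,0,-0.03],"yaw": 0,"claw": 1},{"dp": [0,0,-0.07],"yaw": 0,"claw": 1},{"dp": [0,0,-0.1],"yaw": 0,"claw": 1},{"dp": [0,0,-0.1],"yaw": 0,"claw": 1},{"dp": [0.07,-0.02,-0.1],"yaw": 0,"claw": 1},{"dp": [0.17,-0.05,-0.1],"yaw": 0,"claw": 1},{"dp": [0.27,-0.09,-0.1],"yaw": 0,"claw": 1},{"dp": [0.37,-0.12,-0.1],"yaw": 0,"claw": 1},{"dp": [0.44,-0.14,-0.1],"yaw": 0,"claw": 1},{"dp": [0.44,-0.14,-0.1],"yaw": 0,"claw": 1},{"dp": [0.44,-0.14,-0.1],"yaw": 0,"claw": 1},{"dp": [0.44,-0.14,-0.1],"yaw": 0,"claw": 1}])

```text
clock: 7.42
eef_pos: [404.5, 225.9, 211.0]
ee_rot: [-1.968, -2.449, 0.001]
ft_force: [-0.2, -0.9, -3.5]
opening: 26.4
finger_force: 49.1
```

Call:
send_rows(motion=[{"dp": [0,0,0.03],"yaw": 0,"claw": 1},{"dp": [0,0,0.06],"yaw": 0,"claw": 1},{"dp": [0,0,0.08],"yaw": 0,"claw": 1},{"dp": [0,0,0.09],"yaw": 0,"claw": 1},{"dp": [0,0,0.095],"yaw": 0,"claw": 1},{"dp": [0,0,0.097],"yaw": 0,"claw": 1},{"dp": [0,0,0.097],"yaw": 0,"claw": 1},{"dp": [0,0,0.097],"yaw": 0,"claw": 1}])

```text
clock: 8.43
eef_pos: [404.3, 226.6, 182.3]
ee_rot: [1.967, 2.449, 0.0]
ft_force: [-0.0, -0.8, -2.9]
opening: 26.1
finger_force: 49.1
```

Call:
send_rows(motion=[{"dp": [0,0,0.002],"yaw": 0,"claw": 1},{"dp": [0,0,0.004],"yaw": 0,"claw": 1},{"dp": [0,0,0.004],"yaw": 0,"claw": 1}])

```text
clock: 8.8
eef_pos: [405.1, 227.0, 182.0]
ee_rot: [1.966, 2.449, 0.003]
ft_force: [-0.8, -1.4, 8.0]
opening: 26.0
finger_force: 48.7
```

Call:
send_rows(motion=[{"dp": [0,0,0],"yaw": 0,"claw": 0.5},{"dp": [0,0,0],"yaw": 0,"claw": -0.2},{"dp": [0,0,0],"yaw": 0,"claw": -0.6},{"dp": [0,0,0],"yaw": 0,"claw": -1},{"dp": [0,0,0],"yaw": 0,"claw": -1},{"dp": [0,0,-0.1],"yaw": 0,"claw": -1},{"dp": [0,0,-0.25],"yaw": 0,"claw": -1},{"dp": [0,0,-0.4],"yaw": 0,"claw": -1},{"dp": [0,0,-0.4],"yaw": 0,"claw": -1}])

```text
clock: 9.93
eef_pos: [405.4, 227.5, 303.8]
ee_rot: [1.965, 2.447, 0.007]
ft_force: [0.1, 0.9, 0.0]
opening: 85.5
finger_force: 0.0
```

Call:
send_rows(motion=[{"dp": [-0.2,0.03,0],"yaw": 0,"claw": -1},{"dp": [-0.4,0.06,0],"yaw": 0,"claw": -1},{"dp": [-0.6,0.09,0],"yaw": 0,"claw": -1},{"dp": [-0.8,0.12,0],"yaw": 0,"claw": -1}])

```text
clock: 10.42
eef_pos: [491.4, -1.9, 300.1]
ee_rot: [-1.967, -2.449, 0.001]
ft_force: [0.3, 1.4, 0.5]
opening: 85.8
finger_force: 0.0
```

Call:
send_rows(motion=[{"dp": [-0.2,0.03,0],"yaw": 0,"claw": -1},{"dp": [-0.4,0.06,0.1],"yaw": 0,"claw": -1},{"dp": [-0.53,0.085,0.17],"yaw": 0,"claw": -1},{"dp": [-0.53,0.085,0.17],"yaw": 0,"claw": -1},{"dp": [-0.53,0.085,0.17],"yaw": 0,"claw": -1}])

```text
clock: 11.05
eef_pos: [550.3, -148.9, 249.3]
ee_rot: [-1.965, -2.449, -0.0]
ft_force: [-0.3, 0.1, 0.0]
opening: 85.0
finger_force: 0.0
```

```bash
python3 - <<'E'
from h import *
c=cal("wrist");a=save("wrist","pics/f.png");s=state();print(s["eef_pos"].round(1),R.from_rotvec(s["ee_rot"]).as_matrix().round(4)[:2])
b=((a[:,:,2].astype(int)-a[:,:,0]>50)&(a[:,:,2]>90)).astype(np.uint8)
n,l,st,ce=cv2.connectedComponentsWithStats(b)
for i in range(1,n):
    if st[i,4]>300:
        q=cv2.boxPoints(cv2.minAreaRect(np.argwhere(l==i)[:,::-1].astype(np.float32)))
        print(st[i],[(p.round(1).tolist(),onz(ray("wrist",p,c),152).round(1).tolist()) for p in q])
print(eyes.place_of("wrist","lid_tab"))
cv2.imwrite("pics/f.png",a[:,:,::-1])
E
```

```text
[ 550.5 -148.4  250. ] [[-2.177e-01  9.760e-01  1.000e-04]
 [ 9.760e-01  2.177e-01  4.000e-04]]
[ 224  120   86   38 3033] [([223.10000610351562, 155.5], [503.9, -113.4, 152.0]), ([224.0, 119.5999984741211], [500.3, -89.0, 152.0]), ([309.1000061035156, 121.69999694824219], [557.9, -77.7, 152.0]), ([308.20001220703125, 157.60000610351562], [563.4, -101.7, 152.0])]
[{'point': [265.2, 155.1], 'p': 0.57}, {'point': [157.4, 294.1], 'p': 0.5}]
```

View pics/f.png

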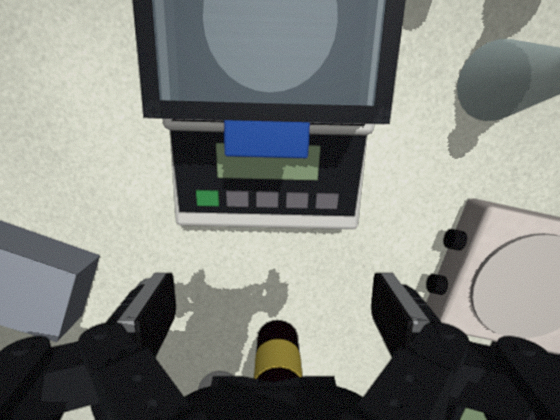

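The tab spans (224–309, 120–157): centre about (531,-95), angle 11°. I'll straddle its 60 mm width with the fingers and pinch.

Call:
send_rows(motion=[{"dp": [0.1,-0.02,0.1],"yaw": 0.031,"claw": -1},{"dp": [0.172,-0.024,0.2],"yaw": 0.031,"claw": -1},{"dp": [0.172,-0.024,0.25],"yaw": 0.031,"claw": -1},{"dp": [0.172,-0.024,0.32],"yaw": 0.031,"claw": -1},{"dp": [0.172,-0.024,0.383],"yaw": 0.031,"claw": -1},{"dp": [0.172,-0.024,0.383],"yaw": 0.031,"claw": -1},{"dp": [0.172,-0.024,0.383],"yaw": 0.031,"claw": 0},{"dp": [0.172,-0.024,0.383],"yaw": 0.031,"claw": 0.5},{"dp": [0.172,-0.024,0.383],"yaw": 0.031,"claw": 1},{"dp": [0.172,-0.024,0.383],"yaw": 0.031,"claw": 1}], force=30)

```text
clock: 12.4
eef_pos: [534.4, -100.8, 136.8]
ee_rot: [1.993, 2.423, 0.004]
ft_force: [4.7, -0.2, 3.2]
opening: 59.0
finger_force: 32.8
```

```bash
python3 - <<'E'
from h import *
s=state();print(s["eef_pos"].round(1),R.from_rotvec(s["ee_rot"]).as_matrix().round(3)[:2],s["ft_force"].round(1),s["opening"],s["finger_force"],s["q"].round(2))
b=save("side","pics/g0.png")[150:300,170:370];a=save("scene","pics/g1.png")[110:260,200:400]
cv2.imwrite("pics/g.png",np.hstack([cv2.resize(i,None,fx=2,fy=2,interpolation=2) for i in(a,b)])[:,:,::-1])
t=np.linspace(0,2.1,25)[1:];r=172
x=r*(1-np.cos(t));z=r*np.sin(t)
for i in range(24):print(i,round(t[i],2),(x[i]/300).round(3),(-z[i]/300).round(3),"rel12",((x[i]-x[11])/300).round(3),(-(z[i]-z[11])/300).round(3))
E
```

```text
[ 534.4 -100.8  136.8] [[-0.193  0.981  0.005]
 [ 0.981  0.193 -0.001]] [ 4.7 -0.2  3.2] 58.979647444202804 32.77347385883331 [ 0.64  0.29 -0.62  1.77  0.18  1.13  0.16]
0 0.09 0.002 -0.05 rel12 -0.286 0.447
1 0.18 0.009 -0.1 rel12 -0.279 0.398
2 0.26 0.02 -0.149 rel12 -0.268 0.349
3 0.35 0.035 -0.197 rel12 -0.253 0.301
4 0.44 0.054 -0.243 rel12 -0.234 0.254
5 0.52 0.077 -0.287 rel12 -0.211 0.21
6 0.61 0.104 -0.33 rel12 -0.184 0.168
7 0.7 0.135 -0.369 rel12 -0.153 0.128
8 0.79 0.169 -0.406 rel12 -0.119 0.091
9 0.88 0.206 -0.44 rel12 -0.082 0.057
10 0.96 0.246 -0.47 rel12 -0.042 0.027
11 1.05 0.288 -0.497 rel12 0.0 -0.0
12 1.14 0.333 -0.52 rel12 0.045 -0.023
13 1.23 0.379 -0.539 rel12 0.091 -0.042
14 1.31 0.427 -0.554 rel12 0.139 -0.057
15 1.4 0.476 -0.565 rel12 0.188 -0.068
16 1.49 0.526 -0.571 rel12 0.238 -0.074
17 1.58 0.576 -0.573 rel12 0.288 -0.076
18 1.66 0.626 -0.571 rel12 0.338 -0.074
19 1.75 0.676 -0.564 rel12 0.387 -0.067
20 1.84 0.724 -0.553 rel12 0.436 -0.056
21 1.93 0.772 -0.538 rel12 0.484 -0.04
22 2.01 0.818 -0.518 rel12 0.53 -0.021
23 2.1 0.863 -0.495 rel12 0.575 0.002
```

View pics/g.png

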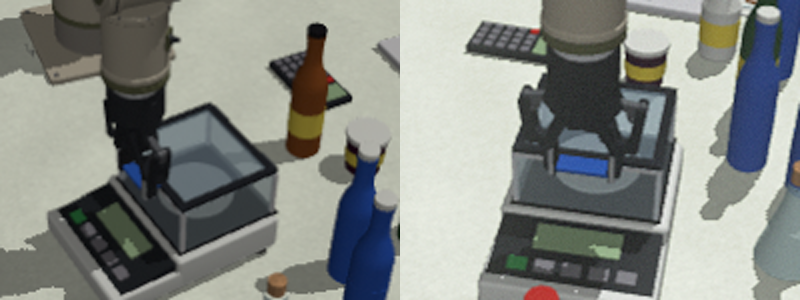

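The fingers straddle the blue tab evenly: tab at (130,178) in the left half and (580,162) in the right half. The amber bottle stands upright and clear. Now I raise the lid along its arc.

Call:
send_rows(motion=[{"dp": [0.003,0,-0.05],"yaw": 0,"claw": 1},{"dp": [0.011,0,-0.1],"yaw": 0,"claw": 1},{"dp": [0.022,0,-0.149],"yaw": 0,"claw": 1},{"dp": [0.038,0,-0.196],"yaw": 0,"claw": 1},{"dp": [0.058,0,-0.242],"yaw": 0,"claw": 1},{"dp": [0.082,0,-0.286],"yaw": 0,"claw": 1},{"dp": [0.082,0,-0.286],"yaw": 0,"claw": 1}])

```text
clock: 13.38
eef_pos: [529.2, -74.8, 222.6]
ee_rot: [1.992, 2.426, 0.006]
ft_force: [8.6, 5.5, -4.8]
opening: 58.9
finger_force: 33.7
```

```bash
python3 - <<'E'
from h import *
s=state();print(s["ft_force"].round(1),s["q"].round(2))
b=save("side","pics/h0.png")[130:280,170:370];a=save("scene","pics/h1.png")[90:240,200:400]
cv2.imwrite("pics/h.png",np.hstack([cv2.resize(i,None,fx=2,fy=2,interpolation=2) for i in(a,b)])[:,:,::-1])
E
```

```text
[ 8.6  5.5 -4.8] [ 0.63  0.19 -0.64  1.69  0.12  1.3   0.16]
```

View pics/h.png

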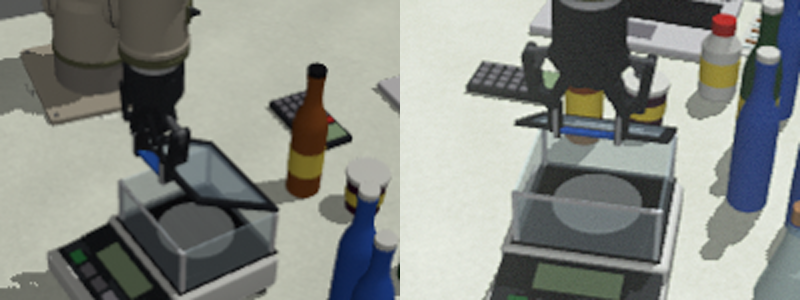

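The lid follows the pinch, now about 30° up, with the tab held between the fingers. I continue along the arc.

Call:
send_rows(motion=[{"dp": [0.028,0,-0.042],"yaw": 0,"claw": 1},{"dp": [0.059,0,-0.081],"yaw": 0,"claw": 1},{"dp": [0.094,0,-0.117],"yaw": 0,"claw": 1},{"dp": [0.132,0,-0.15],"yaw": 0,"claw": 1},{"dp": [0.172,0,-0.18],"yaw": 0,"claw": 1},{"dp": [0.215,0,-0.206],"yaw": 0,"claw": 1},{"dp": [0.26,0,-0.228],"yaw": 0,"claw": 1},{"dp": [0.306,0,-0.246],"yaw": 0,"claw": 1},{"dp": [0.306,0,-0.246],"yaw": 0,"claw": 1}])

```text
clock: 14.6
eef_pos: [511.5, 14.8, 296.3]
ee_rot: [1.991, 2.424, 0.006]
ft_force: [10.9, 1.1, -3.2]
opening: 58.8
finger_force: 33.3
```

```bash
python3 - <<'E'
from h import *
s=state();print(s["eef_pos"].round(1),s["ft_force"].round(1),s["q"].round(2))
b=save("side","pics/i0.png")[110:260,170:370];a=save("scene","pics/i1.png")[70:220,200:400]
cv2.imwrite("pics/i.png",np.hstack([cv2.resize(i,None,fx=2,fy=2,interpolation=2) for i in(a,b)])[:,:,::-1])
E
```

```text
[511.5  14.8 296.3] [10.9  1.1 -3.2] [ 0.55  0.1  -0.71  1.63  0.07  1.43  0.03]
```

View pics/i.png

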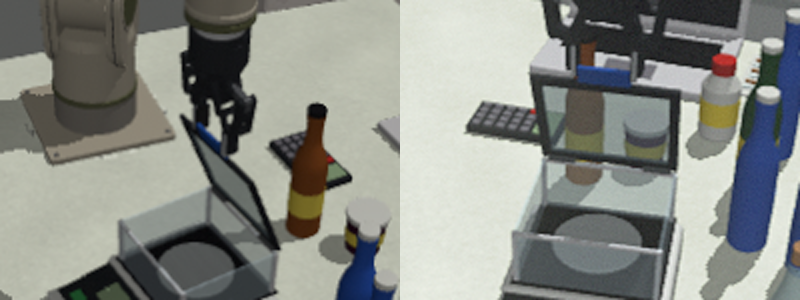

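Call:
send_rows(motion=[{"dp": [0.049,0.002,-0.014],"yaw": 0,"claw": 1},{"dp": [0.098,0.003,-0.025],"yaw": 0,"claw": 1},{"dp": [0.148,0.003,-0.03],"yaw": 0,"claw": 1},{"dp": [0.198,0.003,-0.031],"yaw": 0,"claw": 1},{"dp": [0.248,0.003,-0.028],"yaw": 0,"claw": 1},{"dp": [0.298,0.003,-0.02],"yaw": 0,"claw": 1},{"dp": [0.346,0.003,-0.008],"yaw": 0,"claw": 1},{"dp": [0.393,0.003,0.008],"yaw": 0,"claw": 1},{"dp": [0.439,0.003,0.028],"yaw": 0,"claw": 1},{"dp": [0.439,0.003,0.028],"yaw": 0,"claw": 1}])

```text
clock: 15.95
eef_pos: [485.9, 145.9, 288.1]
ee_rot: [1.991, 2.428, 0.007]
ft_force: [0.9, 4.7, 11.6]
opening: 58.1
finger_force: 31.0
```

Call:
send_rows(motion=[{"dp": [0.022,0,0.01],"yaw": 0,"claw": 1},{"dp": [0.035,0,0.016],"yaw": 0,"claw": 1},{"dp": [0.035,0,0.016],"yaw": 0,"claw": 1}])

```text
clock: 16.32
eef_pos: [484.0, 155.5, 283.4]
ee_rot: [1.993, 2.427, 0.007]
ft_force: [1.8, 5.4, 10.0]
opening: 58.4
finger_force: 30.6
```

Now release and rise.

Call:
send_rows(motion=[{"dp": [0,0,0],"yaw": 0,"claw": 0},{"dp": [0,0,0],"yaw": 0,"claw": -0.6},{"dp": [0,0,0],"yaw": 0,"claw": -1},{"dp": [0,0,0],"yaw": 0,"claw": -1},{"dp": [0,0,-0.05],"yaw": 0,"claw": -1},{"dp": [0,0,-0.15],"yaw": 0,"claw": -1},{"dp": [0,0,-0.25],"yaw": 0,"claw": -1},{"dp": [0,0,-0.25],"yaw": 0,"claw": -1}])

```text
clock: 17.32
eef_pos: [484.2, 153.6, 359.3]
ee_rot: [1.995, 2.424, 0.005]
ft_force: [-0.3, -0.2, -0.4]
opening: 85.3
finger_force: 0.0
```

```bash
python3 - <<'E'
from h import *
s=state();print(s["eef_pos"].round(1),s["ft_force"].round(1),s["q"].round(2))
b=save("side","pics/j0.png")[110:260,170:370];a=save("scene","pics/j1.png")[70:220,200:400]
cv2.imwrite("pics/j.png",np.hstack([cv2.resize(i,None,fx=2,fy=2,interpolation=2) for i in(a,b)])[:,:,::-1])
for t in("beaker","lid_tab"):
  for n in("scene","side"):
    print(t,n,[(np.round(d["point"],1).tolist(),round(d["p"],2)) for d in eyes.place_of(n,t)][:2],[(np.round(d["box"],1).tolist(),round(d["p"],2)) for d in eyes.find_in(n,t)][:2])
# predicted lid corners at 2.1 from fitted pose
h=np.array([499,69.1]);ex=np.array([-.1925,.9813])
X=np.r_[h-180*np.cos(2.1)*ex,146+180*np.sin(2.1)]
print("open tab expected",proj("scene",X),proj("side",X))
E
```

```text
[484.2 153.6 359.3] [-0.3 -0.2 -0.4] [ 0.38  0.09 -0.83  1.51  0.07  1.57 -0.25]
beaker scene [([179.4, 231.4], 0.75)] []
beaker side [([172.5, 341.2], 0.87)] [([170.8, 331.8, 24.7, 37.9], 0.78)]
lid_tab scene [([424.9, 200.0], 0.71), ([349.9, 125.4], 0.65)] [([338.5, 155.1, 63.4, 72.4], 0.6), ([295.2, 193.2, 144.7, 151.7], 0.54)]
lid_tab side [([283.2, 121.3], 0.83)] [([279.2, 155.4, 77.9, 73.8], 0.69)]
open tab expected [[351.19743705 123.39131522]] [[281.7910103 118.3094916]]
```

View pics/j.png

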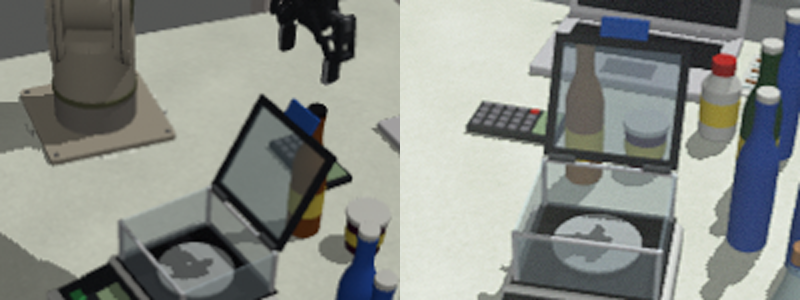

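The lid leans back on its stop; the tab at scene (350,125) and side (283,121) matches the expected 2.1 rad. Next, the beaker.

Call:
send_rows(motion=[{"dp": [-0.2,-0.053,0],"yaw": 0,"claw": -1},{"dp": [-0.4,-0.106,0],"yaw": 0,"claw": -1},{"dp": [-0.6,-0.16,0],"yaw": 0,"claw": -1},{"dp": [-0.8,-0.21,0],"yaw": 0,"claw": -1},{"dp": [-0.9,-0.24,0],"yaw": 0,"claw": -1},{"dp": [-0.9,-0.24,0],"yaw": 0,"claw": -1}])

```text
clock: 18.58
eef_pos: [464.1, -128.5, 356.0]
ee_rot: [-2.002, -2.42, 0.001]
ft_force: [0.5, 0.9, 0.2]
opening: 85.4
finger_force: 0.0
```

Call:
send_rows(motion=[{"dp": [-0.2,-0.055,0],"yaw": 0,"claw": -1},{"dp": [-0.4,-0.11,0.1],"yaw": 0,"claw": -1},{"dp": [-0.6,-0.17,0.2],"yaw": 0,"claw": -1},{"dp": [-0.825,-0.235,0.3],"yaw": 0,"claw": -1},{"dp": [-0.825,-0.235,0.4],"yaw": 0,"claw": -1},{"dp": [-0.825,-0.235,0.4],"yaw": 0,"claw": -1},{"dp": [-0.825,-0.235,0.4],"yaw": 0,"claw": -1}])

```text
clock: 19.45
eef_pos: [444.5, -380.6, 237.6]
ee_rot: [1.993, 2.427, 0.001]
ft_force: [0.0, 1.1, 0.9]
opening: 85.4
finger_force: 0.0
```

```bash
python3 - <<'E'
from h import *
s=state();c=cal("wrist");a=save("wrist","pics/k.png")
print(s["eef_pos"].round(1),s["q"].round(2))
x,e=tri([ray("scene",(180.8,231.1)),ray("side",(173.4,342.2))]);print(x.round(1),e)
for d in eyes.place_of("wrist","beaker")[:2]: print(d,onz(ray("wrist",d["point"],c),0).round(1))
print(eyes.find_in("wrist","beaker")[:1]); print(proj("wrist",[[*x[:2],60],[*x[:2],0]],c))
E
```

```text
[ 444.5 -380.6  237.6] [ 0.93  0.26 -0.35  1.55  0.09  1.35  0.76]
[ 435.1 -335.3    5.6] [0.2, 0.2]
{'point': [271.0, 134.4], 'p': 0.87} [ 430.8 -332.1    0. ]
[{'box': [267.9, 136.9, 46.7, 48.0], 'p': 0.71}]
[[274.47267027 142.88201883]
 [274.18841377 138.03747422]]
```

View pics/k.png

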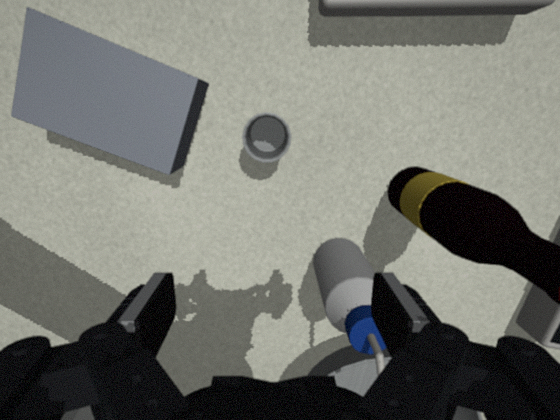

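The beaker shows upright and alone, rim centred at (267,137), so at about (428,-331). I go closer for a second measurement.

Call:
send_rows(motion=[{"dp": [0.03,-0.04,0.1],"yaw": 0,"claw": -1},{"dp": [0.05,-0.05,0.28],"yaw": 0,"claw": -1},{"dp": [0.05,-0.05,0.28],"yaw": 0,"claw": -1},{"dp": [0.05,-0.05,0.28],"yaw": 0,"claw": -1}])

```text
clock: 20.1
eef_pos: [426.8, -370.9, 155.1]
ee_rot: [1.994, 2.424, 0.0]
ft_force: [0.9, -0.5, 0.5]
opening: 85.5
finger_force: 0.0
```

```bash
python3 - <<'E'
from h import *
s=state();c=cal("wrist");a=save("wrist","pics/l.png");print(s["eef_pos"].round(1))
d=eyes.place_of("wrist","beaker")[0];print(d,onz(ray("wrist",d["point"],c),0).round(1))
b=eyes.find_in("wrist","beaker")[0];print(b)
g=cv2.medianBlur(cv2.cvtColor(a,cv2.COLOR_RGB2GRAY),5)
h=cv2.HoughCircles(g,cv2.HOUGH_GRADIENT,1.5,20,param1=80,param2=30,minRadius=22,maxRadius=50)
for q in (h[0][:5] if h is not None else []): print(q.round(1),onz(ray("wrist",q[:2],c),60).round(1))
E
```

```text
[ 426.8 -370.9  155.1]Traceback (most recent call last):
  File "<stdin>", line 3, in <module>
IndexError: list index out of range
```

I've now viewed 11 pictures, one over the allowed 10. From here I work with numbers only.

```bash
python3 - <<'E'
from h import *
s=state();c=cal("wrist");a=cv2.cvtColor(eyes.read_camera("wrist"),cv2.COLOR_RGB2BGR);print(s["eef_pos"].round(1))
print([(d["box"],d["p"]) for d in eyes.find_in("wrist","beaker")][:2],[(d["point"],d["p"]) for d in eyes.place_of("wrist","beaker")][:2])
print(proj("wrist",[[428.5,-331,60],[428.5,-331,0]],c))
for f,c2,z in((cv2.imread("pics/k.png"),None,0),(a,c,1)):
    g=cv2.medianBlur(cv2.cvtColor(f,cv2.COLOR_BGR2GRAY),5)
    h=cv2.HoughCircles(g,cv2.HOUGH_GRADIENT,1.5,20,param1=80,param2=25,minRadius=17,maxRadius=60)
    for q in (h[0][:5] if h is not None else []): print(z,q.round(1),onz(ray("wrist",q[:2],c2),60).round(1) if c2 else "")
E
```

```text
[ 427.  -371.2  155.2]
[([286.4, 161.8, 59.9, 62.1], 0.85)] [([282.7, 155.3], 0.94)]
[[288.52821378 163.06549804]
 [285.36329883 152.83991296]]
0 [372.8 332.2  59.2] 
0 [266.2 135.8  22.4] 
0 [338.2 264.8  27.2] 
0 [324.8 351.8  57.5] 
0 [353.2 306.8  27.6] 
1 [285.8 161.2  27.5] [ 426.3 -330.1   60. ]
1 [545.2 284.2  59.2] [ 645.4 -386.2   60. ]
1 [495.8 246.8  42.4] [ 596.2 -363.6   60. ]
1 [272.2 183.8  25.6] [ 420.  -347.9   60. ]
1 [378.8 324.8  49.1] [ 529.  -447.6   60. ]
```

Call:
send_rows(motion=[{"dp": [0.134,0.026,0],"yaw": 0,"claw": -1},{"dp": [0.134,0.026,0.05],"yaw": 0,"claw": -1},{"dp": [0.134,0.026,0.2],"yaw": 0,"claw": -1},{"dp": [0.134,0.026,0.35],"yaw": 0,"claw": -1},{"dp": [0.134,0.026,0.437],"yaw": 0,"claw": -1},{"dp": [0.134,0.026,0.437],"yaw": 0,"claw": -1},{"dp": [0.134,0.026,0.437],"yaw": 0,"claw": 0},{"dp": [0.134,0.026,0.437],"yaw": 0,"claw": 0.4},{"dp": [0.134,0.026,0.437],"yaw": 0,"claw": 1},{"dp": [0.134,0.026,0.437],"yaw": 0,"claw": 1},{"dp": [0.134,0.026,0.437],"yaw": 0,"claw": 1}], force=25)

```text
clock: 21.72
eef_pos: [426.5, -330.1, 22.7]
ee_rot: [1.995, 2.423, 0.0]
ft_force: [0.7, 0.6, 6.8]
opening: 44.4
finger_force: 24.6
```

Call:
send_rows(motion=[{"dp": [0,0,-0.05],"yaw": 0,"claw": 1},{"dp": [0,0,-0.2],"yaw": 0,"claw": 1},{"dp": [0,0,-0.4],"yaw": 0,"claw": 1},{"dp": [0,0,-0.6],"yaw": 0,"claw": 1},{"dp": [0,0,-0.75],"yaw": 0,"claw": 1},{"dp": [0,0,-0.75],"yaw": 0,"claw": 1},{"dp": [0,0,-0.75],"yaw": 0,"claw": 1}])

```text
clock: 22.6
eef_pos: [424.9, -329.1, 246.0]
ee_rot: [-1.996, -2.425, 0.0]
ft_force: [0.0, 0.7, -1.2]
opening: 44.2
finger_force: 25.8
```

```bash
python3 - <<'E'
from h import *
s=state();M=R.from_rotvec(s["ee_rot"]).as_matrix();c=cal("wrist");a=eyes.read_camera("wrist");print(s["eef_pos"].round(1),M.round(4)[:2])
print([(d["box"],d["p"]) for d in eyes.find_in("wrist","beaker")][:2],[(d["point"],d["p"]) for d in eyes.place_of("wrist","beaker")][:2])
p=s["eef_pos"]
for dx in(-3,0,3): print(dx,proj("wrist",[p+M@[dx,0,-37],p+M@[dx,0,23]],c).round(1).tolist())
E
```

```text
[ 424.9 -329.1  246. ] [[-1.922e-01  9.813e-01 -6.000e-04]
 [ 9.813e-01  1.922e-01  2.000e-04]]
[([273.9, 302.0, 120.2, 155.8], 0.85)] [([279.1, 262.7], 0.87)]
-3 [[278.6, 330.7], [276.9, 261.1]]
0 [[278.7, 323.6], [276.9, 256.0]]
3 [[278.7, 316.5], [276.9, 250.9]]
```

Call:
send_rows(motion=[{"dp": [0.13,0.1,0],"yaw": 0,"claw": 1},{"dp": [0.27,0.2,0],"yaw": 0,"claw": 1},{"dp": [0.4,0.3,0],"yaw": 0,"claw": 1},{"dp": [0.53,0.4,0],"yaw": 0,"claw": 1},{"dp": [0.663,0.497,0],"yaw": 0,"claw": 1},{"dp": [0.663,0.497,0],"yaw": 0,"claw": 1},{"dp": [0.663,0.497,0],"yaw": 0,"claw": 1}])

```text
clock: 23.62
eef_pos: [533.0, -106.1, 245.4]
ee_rot: [-1.996, -2.425, 0.002]
ft_force: [-1.2, -0.5, -1.3]
opening: 44.2
finger_force: 25.8
```

```bash
python3 - <<'E'
from h import *
s=state();c=cal("wrist");a=eyes.read_camera("wrist");print(s["eef_pos"].round(1))
for t,z in(("pan",84),("lid_hinge",146),("balance",0)):
    for d in eyes.place_of("wrist",t)[:1]: print(t,d,onz(ray("wrist",d["point"],c),z).round(1))
cv2.imwrite("pics/m.png",a[:,:,::-1])
# pan rim: optimise circle r=55 z=84 against gradient
def fit(f,c,p0):
    g=cv2.GaussianBlur(cv2.cvtColor(f,cv2.COLOR_BGR2GRAY),(0,0),1.2).astype(np.float32)
    t=np.linspace(0,2*np.pi,180,endpoint=False);best=[]
    for dx in np.arange(-14,15,1.):
        for dy in np.arange(-14,15,1.):
            v=[]
            for r in(52,58):
                X=np.c_[p0[0]+dx+r*np.cos(t),p0[1]+dy+r*np.sin(t),np.full(180,84)]
                u=proj("wrist",X,c).astype(np.float32); v.append(cv2.remap(g,u[:,0][None],u[:,1][None],1)[0])
            best.append((np.median(v[0]-v[1])if 0 else np.mean(np.clip(v[0]-v[1],-15,15)),p0[0]+dx,p0[1]+dy))
    best.sort(reverse=True);return np.round(best[:5],1)
print(fit(cv2.imread("pics/m.png"),c,(514,-7)))
# same in the earlier view e (lid shut, pose known)
M=R.from_rotvec(s["ee_rot"]).as_matrix();K,D,o,A=c
ol=M.T@(o-s["eef_pos"]);Al=M.T@A
M2=R.from_rotvec([1.967,2.45,-.001]).as_matrix();c2=(K,D,np.array([486.8,57.8,300.1])+M2@ol,M2@Al)
print(fit(cv2.imread("pics/e.png"),c2,(514,-7)))
E
```

```text
[ 533.  -106.1  245.4]
pan {'point': [276.5, 78.3], 'p': 0.7} [514.2  -6.7  84. ]
[[ 15. 518.  -7.]
 [ 15. 518.  -8.]
 [ 15. 518.  -9.]
 [ 15. 517.  -5.]
 [ 15. 517.  -6.]]
[[ 14.4 514.  -12. ]
 [ 14.2 515.  -12. ]
 [ 14.2 515.  -11. ]
 [ 14.1 516.  -11. ]
 [ 14.1 513.  -12. ]]
```

Call:
send_rows(motion=[{"dp": [0.17,0.002,0],"yaw": 0,"claw": 1},{"dp": [0.341,0.003,0],"yaw": 0,"claw": 1},{"dp": [0.341,0.003,0],"yaw": 0,"claw": 1},{"dp": [0.341,0.003,0.1],"yaw": 0,"claw": 1},{"dp": [0.341,0.003,0.2],"yaw": 0,"claw": 1},{"dp": [0.341,0.003,0.3],"yaw": 0,"claw": 1},{"dp": [0.341,0.003,0.39],"yaw": 0,"claw": 1},{"dp": [0.341,0.003,0.43],"yaw": 0,"claw": 1},{"dp": [0.341,0.003,0.446],"yaw": 0,"claw": 1},{"dp": [0.341,0.003,0.45],"yaw": 0,"claw": 1},{"dp": [0.341,0.003,0.45],"yaw": 0,"claw": 1}])

```text
clock: 25.2
eef_pos: [515.2, -5.1, 112.1]
ee_rot: [1.996, 2.425, 0.001]
ft_force: [0.2, -0.1, -0.8]
opening: 44.4
finger_force: 25.9
```

Call:
send_rows(motion=[{"dp": [0,-0.003,0.005],"yaw": 0,"claw": 1},{"dp": [0,-0.003,0.01],"yaw": 0,"claw": 1},{"dp": [0,-0.003,0.014],"yaw": 0,"claw": 1},{"dp": [0,-0.003,0.016],"yaw": 0,"claw": 1},{"dp": [0,-0.003,0.016],"yaw": 0,"claw": 1}])

```text
clock: 25.82
eef_pos: [514.0, -5.2, 106.8]
ee_rot: [1.996, 2.425, -0.0]
ft_force: [-0.9, -0.0, 3.3]
opening: 44.2
finger_force: 25.1
```

Call:
send_rows(motion=[{"dp": [0,0,0],"yaw": 0,"claw": 0},{"dp": [0,0,0],"yaw": 0,"claw": -0.3},{"dp": [0,0,0],"yaw": 0,"claw": -0.6},{"dp": [0,0,0],"yaw": 0,"claw": -0.7},{"dp": [0,0,-0.05],"yaw": 0,"claw": -0.7},{"dp": [0,0,-0.15],"yaw": 0,"claw": -0.7},{"dp": [0,0,-0.35],"yaw": 0,"claw": -0.7},{"dp": [0,0,-0.55],"yaw": 0,"claw": -0.7},{"dp": [-0.2,0,-0.65],"yaw": 0,"claw": -0.7},{"dp": [-0.4,0,-0.65],"yaw": 0,"claw": -0.7},{"dp": [-0.4,0,-0.65],"yaw": 0,"claw": -0.7},{"dp": [-0.4,0,-0.65],"yaw": 0,"claw": -0.7}])

```text
clock: 27.32
eef_pos: [536.9, -122.5, 302.2]
ee_rot: [1.996, 2.426, 0.001]
ft_force: [0.7, 0.6, 0.2]
opening: 72.9
finger_force: 0.0
```

```bash
python3 - <<'E'
from h import *
s=state();print(s["clock"],s["eef_pos"].round(1),s["opening"])
c=cal("wrist")
r={}
for n in("wrist","scene","side"):
    eyes.read_camera(n)
    for t,z in(("beaker",84),("lid_tab",301),("bottle_amber",0),("pan",84)):
        for d in eyes.place_of(n,t)[:2]: print(n,t,np.round(d["point"],1),round(d["p"],2),onz(ray(n,d["point"],c if n=="wrist" else None),z).round(1))
    b=eyes.find_in(n,"beaker")[:1]; print(n,b)
    print("beaker axis expected",proj(n,[[514.5,-7.5,84],[514.5,-7.5,144]],c if n=="wrist" else None).round(1).tolist())
E
```

```text
27.325 [ 536.9 -122.5  302.2] 72.87487553848082
wrist beaker [277.8  65.6] 0.67 [517.1  -6.4  84. ]
wrist [{'box': [274.8, 57.4, 52.7, 63.6], 'p': 0.9}]
beaker axis expected [[275.1, 66.2], [275.5, 56.7]]
scene beaker [295.1 204.6] 0.69 [517.8 -12.7  84. ]
scene beaker [142.6 271.2] 0.63 [ 615.6 -462.8   84. ]
scene lid_tab [350.5 123. ] 0.59 [478.7 157.5 301. ]
scene bottle_amber [352.6 178.7] 0.63 [386.2 242.    0. ]
scene pan [297.8 207.6] 0.61 [531.8  -9.9  84. ]
scene [{'box': [297.9, 196.4, 21.5, 26.9], 'p': 0.95}]
beaker axis expected [[296.4, 203.4], [297.0, 187.8]]
side beaker [268.8 228.4] 0.73 [ 5.146e+02 -5.000e-01  8.400e+01]
side lid_tab [284.4 117.6] 0.71 [485.8 165.3 301. ]
side pan [264.8 231.7] 0.58 [510.3 -16.1  84. ]
side [{'box': [270.1, 217.4, 19.9, 27.9], 'p': 0.57}]
beaker axis expected [[267.7, 230.1], [268.2, 210.5]]
```

```bash
python3 -c "
from station import ticket
print(ticket.sign_off())"
```

```text
the job is handed in; nothing more can be done
None
```

I moved the amber bottle clear of the lid, opened the lid onto its stop, set the beaker upright on the pan within about 3 mm of its centre, and handed the job in at about 27 s; I viewed 11 pictures, one over the limit of 10.

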